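# Rebuild the stepped spindle and snap its retaining collar home

## Task

Rebuild the upright spindle on the desk: thread the steel spacer tube over it right down onto the housing, then the ball bearing right down onto the tube, then set the knurled retaining collar over the nose, small boss down, so that it rests on the three sprung dogs, and let go of it. Then put the driver tube squarely over the nose and press the collar down with it, past the dogs, until it snaps fully home on the bearing. Leave the driver standing upright on the desk clear of the spindle unit, with everything released, and do not disturb the carton, the solder spool, the pliers or the glass jar.

Things in the scene. Friction and masses are not known exactly. Their poses are not given: they have to be found in the camera images.
- spindle_unit: fixed grey housing with an upright stepped spindle; origin: centre of its underside on the desk, z up along the spindle's axis. Square flange 120 x 120 x 10 mm, sides along x and y, screw heads up to 18 mm high at the corners; round boss 76 mm across, flat on top at 24 mm. All heights here are above this origin
- spindle_seat (a point): centre of the boss's flat seat, on the axis, 24 mm up. Spindle above it: step 1, 32 mm diameter, to 82 mm; step 2, 25.5 mm, to 98 mm; step 3, 18.6 mm, to 131 mm; then a bevel to the tip, 10 mm across. Steps 1 and 2 end in a 3 mm lead-in bevel
- spindle_tip (a point): tip of the spindle's nose, on the axis, 136 mm up
- spacer_tube: plain bright steel tube, standing upright, outside diameter 44, bore 35, height 60 mm, 0.25 kg; origin: centre of its lower end, z along its axis. Belongs on step 1: its lower end on the seat, origin 24 mm above the unit's origin
- ball_bearing: ball bearing lying flat, bright races with a dark shield between, outside diameter 66, bore 28.5, height 16 mm, 0.22 kg; origin: centre of its underside, z along its axis. Belongs on step 2, on the upper end of the tube, origin 84 mm above the unit's origin
- retaining_collar: dark steel ring with a knurled rim lying flat: lower boss 38 mm in diameter and 4 mm high, above it a flange 60 mm in diameter and 9 mm high; bore 21, total height 13 mm, 0.15 kg; origin: centre of the underside of the boss, z along its axis, away from the boss. Loose on the dogs its origin is about 122 mm above the unit's origin; home on the bearing 100 mm, its top 1 mm under the dogs
- driver_tube: aluminium driver standing upright on its open end, 100 mm high, 0.28 kg; lower 32 mm a tube 46 mm outside, 31 mm bore (30 mm or more deep, it passes freely over nose and dogs and bears on the collar's top); from 42 mm up a solid ribbed grip 36 mm in diameter; origin: centre of the open lower end, z along its axis up to the grip
- carton: bystander: small white carton 100 x 60 x 42 mm (its x, y, z), origin at the centre of its underside
- spool: bystander: solder spool standing on its flange, 62 mm in diameter, 42 mm high, with a loose wire end to its +y, 42 mm from the centre; origin at the centre of its underside
- pliers: bystander: small pliers lying flat, 118 x 38 x 11 mm (its x, y, z), origin under the middle
- jar: bystander: glass jar with sticks, 51 mm in diameter, 129 mm high, origin at the centre of its underside
- spindle_dogs (a point): on the axis, 114 mm up, at the lower end of three sprung dogs 120 degrees apart. Each is a sloping rounded ramp, level with step 3 at 125 mm and 12.6 mm from the axis at 117 mm. They give way inwards to the collar pressed down over them (8 to 15 N in all) and spring out over its top
Things that resemble listed ones, but are neither listed nor needed, are in the scene too. What is shaped like the retaining_collar but orange or pink is not meant.

How it is judged:
By the outcome, as a careful person would: the job done as asked, in the order asked, and still so for the second after the job is handed in, with the robot touching nothing.
It also fails if it takes over 72 s, if anything falls off the work surface, if the arm or the gripper's body presses on something with over 40 N, if the wrist force passes 120 N, or if a joint passes its speed limit or range.

## Robot

A 7-joint arm with a two-finger parallel gripper is mounted at the origin on a cart in front of the work surface, level with it; the furniture and walls round the work are solid. World frame = base frame: x ahead of the robot, y to its left, z up, the work surface at z = 0. Lengths are in mm, angles in rad, forces in N, time in s.
With the tool pointing down it reaches from about 400 to 875 mm from the base axis. Payload 4.4 kg.
Tool frame: the origin (TCP) lies midway between the tips of the shut fingers; the grasp point (between the pads) lies 19 mm behind it; z points along the fingers, y is the line along which they close (so a half turn about z gives the same grasp; the last joint's range is limited). The gripper opens to 85 mm and grips with 20 to 120 N. Pads are 22 mm wide; open, the fingers measure 114 mm over their backs; the gripper's body (76 mm by 85 mm) begins 54 mm behind the grasp point. The pads swing forward as they close: fully open they stand 13 mm farther back than shut.
Start: joints at [-1.273, 0.628, 0.038, 1.517, -0.027, 0.996, -0.02], TCP at [231.266, 607.482, 231.313] pointing down, gripper open.
Joint ranges: [-3.06, 3.06], [-0.37, 2.12], [-1.25, 1.32], [0.18, 2.47], [-1.1, 4.24], [0.23, 1.98], [-2.94, 2.94]. Speed limits (rad/s): [2.57, 2.57, 3.14, 3.14, 3.14, 3.14, 3.14].

## Interface

Orientations are given as [roll, pitch, yaw] about the fixed x, y, z axes, in that order (R = Rz(yaw) Ry(pitch) Rx(roll)).
In Python, from cell import ctrl, get_image, get_calibration gives the robot as it stands.
- The arm moves only by the shell command python3 -m creep 'ROWS'. ROWS is JSON, a list of rows, each an object of numbers: "dx", "dy", "dz": the shift along the world's x, y, z normalised to -1 to 1, where 1 is 0.4 m; "rx", "ry", "rz": the turn, a rotation vector about the world's x, y, z normalised to -1 to 1, where 1 is 2 pi rad; "grip": the closure, from -1 (fully open) to 1 (shut). A call has exactly 5 rows; each row is the pose to reach, as a shift and turn from the pose commanded when the call began, turning the shorter way round; what a row does not reach only later rows make up. A row lasts 1/8 s, in which the tool goes at most 62.5 mm and 10.7 degrees, less where a joint would pass 70% of its speed; a pose out of reach is approached as far as the arm can. A call with a number of a shift or a turn outside -1 to 1 is refused whole. A call with a gripper value outside its range is refused whole. The fingers move at their own pace and stop on an object; the grip force is fixed at half the most. Time passes only in rows, so rows that repeat a pose let the fingers close, or fill a call up. It gives the time, the measured TCP pose, the force, the opening and the grip force at its end, in the units of the state.
- ctrl.read_state(): the state, without advancing time (a new reading comes with each control period).
- get_image(name): name is "side" or "top"; returns the picture (420x560x3 uint8, red, green, blue); there is no depth.
- get_calibration(name): a dict with "mtx" (3x3 intrinsics, pixels), "world_from_camera" (4x4, takes a point from camera to world coordinates). Camera axes: x right, y down, z forward; pixel columns grow to the right and rows downward; lengths in mm; the calibration is good to about 2 mm. A picture is of the moment at which its call begins. get_calibration takes no time and is no camera call.
- ctrl.finish_job(): hands the job in; it is judged then, once.
The state is a dict: "clock": time; "qpos": joint angles; "qd": joint speeds; "tau": joint torques, N m; "eef_pos": TCP position; "tool_rot": TCP orientation; "force": force on the tool from outside, world axes, zero at the start; "torque": the same for the moment, N m; "width": finger opening in mm; "gripper_force": force on a finger pad.
Only numpy, scipy, OpenCV 4.12 (cv2) and the standard library are available. Lean on these libraries where they do the work, as an engineer would, in place of code of your own. Each camera call takes 0.05 s, during which the arm holds its last target. There are 200 camera calls.

## Working session

There is one attempt and no reset: what is moved stays moved. The work goes in short steps, Python scripts to look and compute and a shell command to move; the robot and the scene stay as the last step left them, time stands still between calls to the robot, and variables do not carry over. Pictures are saved under pics/ and viewed, at most 12 in all, crops included, and the job is handed in when it is done.

```bash
mkdir -p pics; ls
cat > h.py <<'E'
import numpy as np,cv2
from cell import ctrl,get_image,get_calibration
def ray(n,u,v):
    c=get_calibration(n);K=np.array(c["mtx"]);T=np.array(c["world_from_camera"])
    d=T[:3,:3]@np.linalg.solve(K,[u,v,1.]);return T[:3,3],d
def onz(n,u,v,z):
    o,d=ray(n,u,v);return np.round(o+d*(z-o[2])/d[2],1)
def px(n,p):
    c=get_calibration(n);K=np.array(c["mtx"]);T=np.linalg.inv(np.array(c["world_from_camera"]))
    q=K@(T[:3,:3]@np.array(p,float)+T[:3,3]);return np.round(q[:2]/q[2],1)
def save(n,f):
    im=get_image(n);cv2.imwrite(f"pics/{f}.png",im[:,:,::-1]);return im
E
python3 - <<'E'
from h import *
for n in("top","side"):
    save(n,n+"0");c=get_calibration(n);print(n,np.round(c["mtx"],1).tolist(),np.round(c["world_from_camera"],3).tolist())
s=ctrl.read_state();print(s)
E
```

```text
pics
top [[434.9, 0.0, 279.4], [0.0, 434.9, 208.1], [0.0, 0.0, 1.0]] [[0.005, -0.999, 0.054, 487.9], [-0.999, -0.007, -0.039, -1.625], [0.039, -0.054, -0.998, 982.688], [0.0, 0.0, 0.0, 1.0]]
side [[427.4, 0.0, 274.7], [0.0, 427.4, 205.4], [0.0, 0.0, 1.0]] [[-0.976, -0.095, 0.194, 390.609], [-0.214, 0.529, -0.821, 712.083], [-0.024, -0.844, -0.537, 604.559], [0.0, 0.0, 0.0, 1.0]]
{'clock': 0.1, 'qpos': array([-1.27279287,  0.629237  ,  0.03847891,  1.51825076, -0.02700189,
        0.99629497, -0.01997831]), 'qd': array([ 0.00225216, -0.00284583, -0.00020071, -0.00312928, -0.00040994,
        0.00183493, -0.00065166]), 'tau': array([ 2.24729061e-03, -5.64531577e+01,  1.23017728e+00, -1.93972832e+01,
        1.12042725e-02,  5.43661896e-03,  2.50190874e-05]), 'eef_pos': array([231.08484485, 606.95073703, 230.49795944]), 'tool_rot': array([-3.13992180e+00,  3.39234502e-05,  2.77778265e+00]), 'force': array([ 0.51715181,  0.72966085, -0.52567297]), 'torque': array([-0.03274838, -0.00471951, -0.0601669 ]), 'gripper_force': 0.0, 'width': 85.5478024193126}
```

View pics/top0.png

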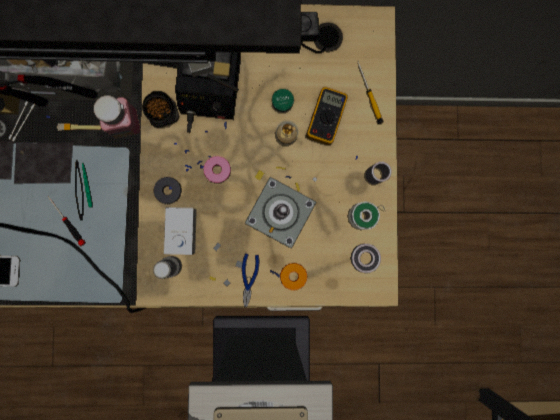

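View pics/side0.png

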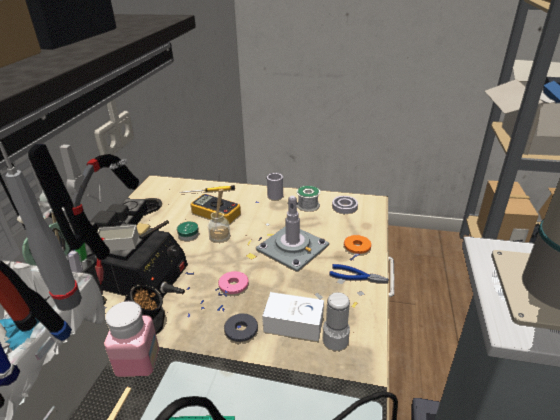

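The top view shows the spindle at (282,211), spacer tube at (377,174), bearing at (366,258), dark collar at (167,190) and the driver at (167,267). The carton is at (180,232), the spool at (366,215), the pliers at (250,275) and the jar at (287,132). The side view agrees with this. Next I'll zoom in.

Run:
```python
from h import *
t=cv2.imread("pics/top0.png");s=cv2.imread("pics/side0.png")
def crop(im,cx,cy,k,w=266,h=200):
    a=im[int(cy-h/2/k):int(cy-h/2/k)+h//k+1,int(cx-w/2/k):int(cx-w/2/k)+w//k+1]
    o=cv2.resize(a,None,fx=k,fy=k,interpolation=cv2.INTER_CUBIC)[:h,:w]
    o=np.clip(o*1.5,0,255).astype(np.uint8)
    print(int(cx-w/2/k),int(cy-h/2/k),o.shape)
    return cv2.copyMakeBorder(o,0,h-o.shape[0],0,w-o.shape[1],0)
L=[(t,375,175,5),(t,366,258,5),(t,282,211,3),(t,167,190,5),(t,167,265,5),(s,274,187,5),(s,345,204,5),(s,241,327,4),(s,337,320,3)]
I=[crop(*a) for a in L]
cv2.imwrite("pics/c1.png",np.vstack([np.hstack(I[i:i+3]) for i in(0,3,6)]))
for k,u,v in [("tube",377,174),("bear",366,258),("sp",282,211),("col",167,190),("drv",167,267)]:print(k,onz("top",u,v,0),onz("top",u,v,100))
for k,u,v in [("tubebase",275,197),("bear",345,207),("sp",293,247),("col",241,329),("drv",337,345)]:print(k,onz("side",u,v,0))
```

```text
348 155 (200, 266, 3)
339 238 (200, 266, 3)
237 177 (200, 266, 3)
140 170 (200, 266, 3)
140 245 (200, 266, 3)
247 167 (200, 266, 3)
318 184 (200, 266, 3)
207 302 (200, 266, 3)
292 286 (200, 266, 3)
tube [ 621.  -263.3    0. ] [ 607.5 -236.6  100. ]
bear [ 429.1 -236.6    0. ] [ 435.1 -212.7  100. ]
sp [534.6 -45.5   0. ] [529.9 -41.  100. ]
col [580.2 213.4   0. ] [570.8 191.5 100. ]
drv [408.2 210.3   0. ] [416.3 188.7 100. ]
tubebase [ 617.  -254.8    0. ]
bear [ 426.9 -237.9    0. ]
sp [529.6 -47.8   0. ]
col [579.4 206.2   0. ]
drv [405.6 208.2   0. ]
```

View pics/c1.png

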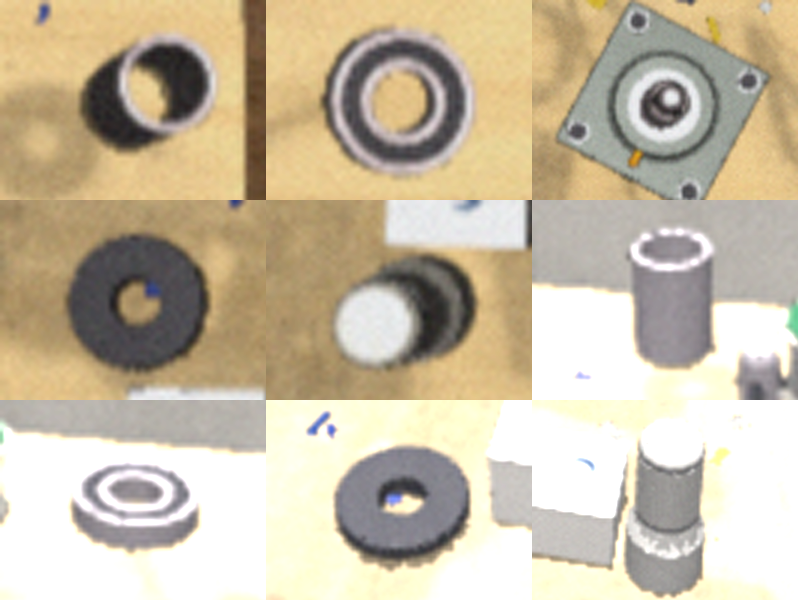

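The crops show clear rims. The tube's top rim is at about (381,171), the bearing's at (366,258), the boss at (280,211), the collar's flange up (boss down) at (167,190), and the driver's top at (161,270).

Run:
```python
from h import *
def f(n,k,b,l,z):return onz(n,b[0]+(l[0]+.5)/k-.5,b[1]+(l[1]+.5)/k-.5,z)
print("tube",f("top",5,(348,155),(167,83.5),60),f("side",5,(247,167),(139.5,49),60))
print("bear",f("top",5,(339,238),(135.5,101.5),16))
s=cv2.imread("pics/side0.png")
print("boss",f("top",3,(237,177),(130.5,103.5),24),"tip",f("top",3,(237,177),(140,97),136))
print("col",f("top",5,(140,170),(138,102.5),13),f("side",4,(207,302),(136.5,95),13))
print("drv",f("top",5,(140,245),(110,125),100),f("side",3,(292,286),(138.5,43),100))
fl=[(106,20),(217,80),(157,190),(45,131)] # screw heads z18
P=[f("top",3,(237,177),p,18) for p in fl];print("flange",np.mean(P,0),P)
print("bearside",f("side",5,(318,184),(136,93),16))
for p in [(530,-44,136),(530,-44,24)]:print(px("side",p),px("top",p))
```

```text
tube [ 618.8 -256.    60. ] [ 618.3 -261.4   60. ]
bear [ 430.3 -232.1   16. ]
boss [533.1 -40.3  24. ] tip [532.1 -42.  136. ]
col [578.8 210.1  13. ] [578.1 209.2  13. ]
drv [411.1 199.3 100. ] [410.3 201.3 100. ]
flange [532.225 -41.25   18.   ] [array([595.4, -22.1,  18. ]), array([ 551.3, -104.9,   18. ]), array([469.5, -60.5,  18. ]), array([512.7,  22.5,  18. ])]
bearside [ 428.2 -235.6   16. ]
[292.4 196.9] [284.4 210.1]
[292.5 239.5] [281.8 212.6]
```

```bash
python3 -m creep '[{"dx":0.15,"dy":-0.3,"rz":0.02,"grip":-1},{"dx":0.3,"dy":-0.6,"rz":0.04,"grip":-1},{"dx":0.45,"dy":-0.9,"rz":0.058,"grip":-1},{"dx":0.45,"dy":-0.9,"rz":0.058,"grip":-1},{"dx":0.45,"dy":-0.9,"rz":0.058,"grip":-1}]'
```

```text
$[0]: bad value
```

```bash
python3 -m creep '[{"dx":0.15,"dy":-0.3,"dz":0,"rx":0,"ry":0,"rz":0.02,"grip":-1},{"dx":0.3,"dy":-0.6,"dz":0,"rx":0,"ry":0,"rz":0.04,"grip":-1},{"dx":0.45,"dy":-0.9,"dz":0,"rx":0,"ry":0,"rz":0.058,"grip":-1},{"dx":0.45,"dy":-0.9,"dz":0,"rx":0,"ry":0,"rz":0.058,"grip":-1},{"dx":0.45,"dy":-0.9,"dz":0,"rx":0,"ry":0,"rz":0.058,"grip":-1}]'
```

```text
clock: 0.72
eef_pos: [371.7, 325.9, 231.2]
tool_rot: [-3.141, 0.0, -3.141]
force: [0.9, -0.7, -0.3]
width: 85.3
gripper_force: 0.0
```

```bash
python3 -m creep '[{"dx":0.3,"dy":-0.7,"dz":0,"rx":0,"ry":0,"rz":0,"grip":-1},{"dx":0.3,"dy":-0.7,"dz":0,"rx":0,"ry":0,"rz":0,"grip":-1},{"dx":0.3,"dy":-0.7,"dz":0,"rx":0,"ry":0,"rz":0,"grip":-1},{"dx":0.3,"dy":-0.7,"dz":0,"rx":0,"ry":0,"rz":0,"grip":-1},{"dx":0.3,"dy":-0.7,"dz":0,"rx":0,"ry":0,"rz":0,"grip":-1}]'; python3 -m creep '[{"dx":0.3,"dy":-0.7,"dz":0,"rx":0,"ry":0,"rz":0,"grip":-1},{"dx":0.3,"dy":-0.7,"dz":0,"rx":0,"ry":0,"rz":0,"grip":-1},{"dx":0.3,"dy":-0.7,"dz":0,"rx":0,"ry":0,"rz":0,"grip":-1},{"dx":0.3,"dy":-0.7,"dz":0,"rx":0,"ry":0,"rz":0,"grip":-1},{"dx":0.3,"dy":-0.7,"dz":0,"rx":0,"ry":0,"rz":0,"grip":-1}]'
```

```text
clock: 1.35
eef_pos: [491.5, 45.5, 231.2]
tool_rot: [-3.141, -0.0, 3.141]
force: [0.8, 0.6, 0.3]
width: 85.7
gripper_force: 0.0
clock: 1.98
eef_pos: [611.3, -234.5, 230.8]
tool_rot: [-3.142, -0.001, 3.141]
force: [0.2, -0.0, -0.9]
width: 85.7
gripper_force: 0.0
```

```bash
python3 -m creep '[{"dx":0.0185,"dy":-0.06,"dz":-0.1,"rx":0,"ry":0,"rz":0,"grip":-1},{"dx":0.0185,"dy":-0.06,"dz":-0.25,"rx":0,"ry":0,"rz":0,"grip":-1},{"dx":0.0185,"dy":-0.06,"dz":-0.38,"rx":0,"ry":0,"rz":0,"grip":-1},{"dx":0.0185,"dy":-0.06,"dz":-0.4675,"rx":0,"ry":0,"rz":0,"grip":-1},{"dx":0.0185,"dy":-0.06,"dz":-0.4675,"rx":0,"ry":0,"rz":0,"grip":-0.4}]'; python3 -m creep '[{"dx":0,"dy":0,"dz":0,"rx":0,"ry":0,"rz":0,"grip":0.2},{"dx":0,"dy":0,"dz":0,"rx":0,"ry":0,"rz":0,"grip":1},{"dx":0,"dy":0,"dz":0,"rx":0,"ry":0,"rz":0,"grip":1},{"dx":0,"dy":0,"dz":0,"rx":0,"ry":0,"rz":0,"grip":1},{"dx":0,"dy":0,"dz":0,"rx":0,"ry":0,"rz":0,"grip":1}]'
```

```text
clock: 2.6
eef_pos: [615.6, -254.9, 40.9]
tool_rot: [3.139, -0.007, -3.141]
force: [-0.4, 0.2, 0.3]
width: 69.7
gripper_force: 0.0
clock: 3.22
eef_pos: [620.0, -256.9, 46.8]
tool_rot: [-3.14, 0.004, -3.141]
force: [-0.9, -0.7, 7.3]
width: 40.8
gripper_force: 61.0
```

```bash
python3 -m creep '[{"dx":0,"dy":0,"dz":0.02,"rx":0,"ry":0,"rz":0,"grip":1},{"dx":0,"dy":0,"dz":0.05,"rx":0,"ry":0,"rz":0,"grip":1},{"dx":0,"dy":0,"dz":0.1,"rx":0,"ry":0,"rz":0,"grip":1},{"dx":0,"dy":0,"dz":0.1,"rx":0,"ry":0,"rz":0,"grip":1},{"dx":0,"dy":0,"dz":0.1,"rx":0,"ry":0,"rz":0,"grip":1}]'
python3 - <<'E'
from h import *
s=save("side","s1");t=save("top","t1");st=ctrl.read_state();print(st["eef_pos"],st["force"],st["width"])
a=cv2.resize(s[100:240,210:310],None,fx=4,fy=4);b=cv2.resize(t[120:260,300:400],None,fx=4,fy=4)
cv2.imwrite("pics/c2.png",np.hstack([a,b])[:,:,::-1])
E
```

```text
clock: 3.85
eef_pos: [618.3, -255.9, 84.4]
tool_rot: [3.142, -0.0, -3.141]
force: [0.4, 0.7, -3.1]
width: 41.3
gripper_force: 61.3
[ 617.86379735 -255.78209156   83.71800692] [ 1.08873043 -0.32668602 -2.9897403 ] 41.339468758019855
```

View pics/c2.png

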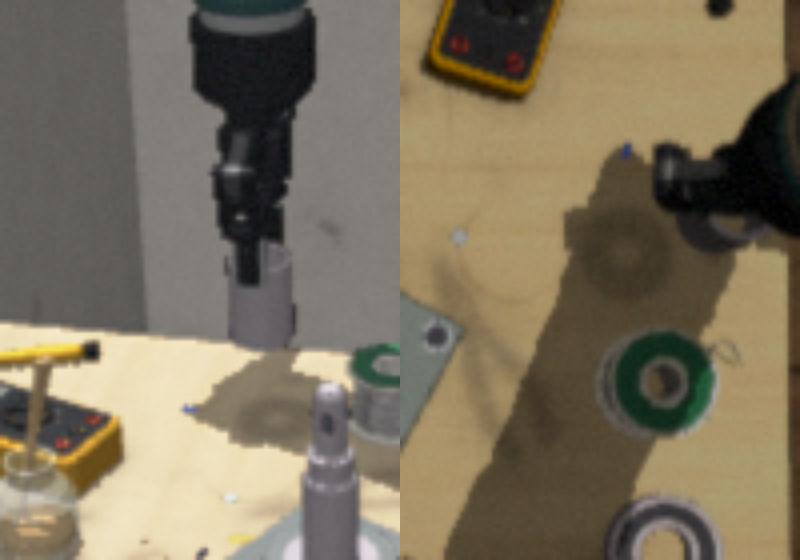

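The side view shows the tube hanging upright in the fingers, rim centre at about (275,163). Next I'll check its offset from the TCP.

Run:
```python
from h import *
print(px("side",(618,-256,100)),px("side",(618,-234,95)),px("side",(618,-256,40)))
for c,v,z in((261.5,345,40),):print(onz("side",210+c/4,100+258/4,100))
s=cv2.imread("pics/s1.png").astype(int)
for r in (172,176,180): print(r,s[r,262:290].sum(1)//3)
```

```text
[273.8 163.8] [272.  169.5] [274.4 184. ]
[ 613.2 -253.   100. ]
172 [125 126 129 126 124 100  94  95  98 100 100  99  98  99 101  98 102 100
  96  91  89 121 128 125 126 125 126 125]
176 [129 127 126 125 126 100  92  97 100 103 104 104 103 105 101 101 101 100
  97  90  82  66 112 124 125 126 126 125]
180 [124 126 125 127 126  99  95  98 101 102 102 107 103 106 103  99  99  98
  98  90  81  56 113 125 125 124 125 123]
```

```bash
python3 -m creep '[{"dx":0,"dy":0,"dz":0.15,"rx":0,"ry":0,"rz":0,"grip":1},{"dx":-0.03,"dy":0.08,"dz":0.28,"rx":0,"ry":0,"rz":0,"grip":1},{"dx":-0.09,"dy":0.22,"dz":0.28,"rx":0,"ry":0,"rz":0,"grip":1},{"dx":-0.14,"dy":0.36,"dz":0.28,"rx":0,"ry":0,"rz":0,"grip":1},{"dx":-0.19,"dy":0.48,"dz":0.28,"rx":0,"ry":0,"rz":0,"grip":1}]'; python3 -m creep '[{"dx":-0.0225,"dy":0.055,"dz":0,"rx":0,"ry":0,"rz":0,"grip":1},{"dx":-0.0225,"dy":0.055,"dz":0,"rx":0,"ry":0,"rz":0,"grip":1},{"dx":-0.0225,"dy":0.055,"dz":0,"rx":0,"ry":0,"rz":0,"grip":1},{"dx":-0.0225,"dy":0.055,"dz":0,"rx":0,"ry":0,"rz":0,"grip":1},{"dx":-0.0225,"dy":0.055,"dz":0,"rx":0,"ry":0,"rz":0,"grip":1}]'
python3 - <<'E'
from h import *
s=save("side","s2");t=save("top","t2");st=ctrl.read_state();print(st["eef_pos"],st["tool_rot"],st["width"])
a=cv2.resize(s[130:270,240:340],None,fx=4,fy=4);b=cv2.resize(t[140:280,230:330],None,fx=4,fy=4)
cv2.imwrite("pics/c3.png",np.hstack([a,b])[:,:,::-1])
E
```

```text
clock: 4.58
eef_pos: [541.3, -61.5, 196.1]
tool_rot: [3.141, -0.001, -3.14]
force: [0.7, 0.4, -2.7]
width: 41.0
gripper_force: 62.4
clock: 5.2
eef_pos: [533.6, -43.1, 196.2]
tool_rot: [-3.141, -0.0, 3.14]
force: [-0.8, 0.0, -3.0]
width: 41.1
gripper_force: 62.4
[533.49015252 -42.65039301 196.18136878] [-3.14149556e+00 -1.80664725e-04  3.14113758e+00] 41.032989405385486
```

View pics/c3.png

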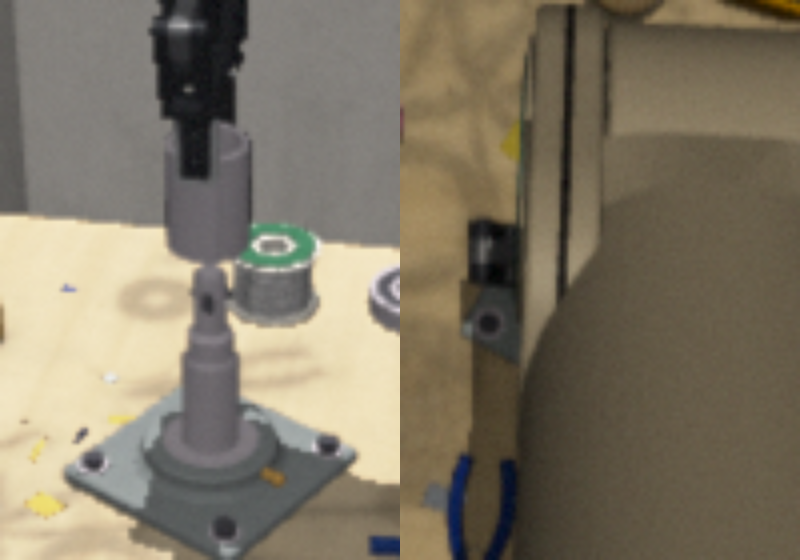

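The side view shows the tube at crop columns 166–250 (centre 208) and the spindle at 183–240 (centre about 211), so the tube sits roughly 1.5 mm too far toward +x. I'll check that with row profiles.

Run:
```python
from h import *
s=cv2.imread("pics/s2.png").astype(int)
def e(r,lo,hi):
    g=s[r,lo:hi].sum(1)/3.; d=np.abs(np.diff(g));h=len(d)//2
    f=lambda i0,i1:(d[i0:i1]*np.arange(i0,i1)).sum()/d[i0:i1].sum()
    i=np.argmax(d[:h]);j=h+np.argmax(d[h:])
    a=lo+.5+f(max(i-1,0),i+2);b=lo+.5+f(j-1,min(j+2,len(d)));return a,b,(a+b)/2
for r,l,h in [(178,275,308),(182,275,308),(186,275,308)]:print(r,np.round(e(r,l,h),2))
for r in(225,228,231,234):print(r,np.round(e(r,280,306),2))
for r in(202,206):print(r,np.round(e(r,284,301),2))
for p in[(530,-42,170),(530,-42,50),(531,-42,50),(530,-42,110)]:print(p,px("side",p))
```

```text
178 [280.63 302.36 291.5 ]
182 [280.61 302.41 291.51]
186 [280.63 302.7  291.66]
225 [284.8  299.38 292.09]
228 [284.99 299.45 292.22]
231 [285.11 303.83 294.47]
234 [280.67 300.25 290.46]
202 [287.22 296.49 291.85]
206 [287.89 298.8  293.35]
(530, -42, 170) [292.2 183.3]
(530, -42, 50) [292.3 230.7]
(531, -42, 50) [291.9 230.6]
(530, -42, 110) [292.3 207.8]
```

```bash
python3 -m creep '[{"dx":-0.003,"dy":0.003,"dz":-0.03,"rx":0,"ry":0,"rz":0,"grip":1},{"dx":-0.003,"dy":0.003,"dz":-0.06,"rx":0,"ry":0,"rz":0,"grip":1},{"dx":-0.003,"dy":0.003,"dz":-0.09,"rx":0,"ry":0,"rz":0,"grip":1},{"dx":-0.003,"dy":0.003,"dz":-0.12,"rx":0,"ry":0,"rz":0,"grip":1},{"dx":-0.003,"dy":0.003,"dz":-0.14,"rx":0,"ry":0,"rz":0,"grip":1}]'; python3 -m creep '[{"dx":0,"dy":0,"dz":-0.01,"rx":0,"ry":0,"rz":0,"grip":1},{"dx":0,"dy":0,"dz":-0.02,"rx":0,"ry":0,"rz":0,"grip":1},{"dx":0,"dy":0,"dz":-0.03,"rx":0,"ry":0,"rz":0,"grip":1},{"dx":0,"dy":0,"dz":-0.04,"rx":0,"ry":0,"rz":0,"grip":1},{"dx":0,"dy":0,"dz":-0.04,"rx":0,"ry":0,"rz":0,"grip":1}]'
```

```text
clock: 5.92
eef_pos: [531.9, -40.8, 139.2]
tool_rot: [3.142, -0.001, -3.141]
force: [0.5, 0.3, -2.9]
width: 41.3
gripper_force: 62.4
clock: 6.55
eef_pos: [532.0, -40.8, 124.1]
tool_rot: [3.142, -0.001, -3.141]
force: [0.0, -0.3, -3.0]
width: 41.0
gripper_force: 62.4
```

```bash
python3 -m creep '[{"dx":0,"dy":0,"dz":-0.01,"rx":0,"ry":0,"rz":0,"grip":1},{"dx":0,"dy":0,"dz":-0.02,"rx":0,"ry":0,"rz":0,"grip":1},{"dx":0,"dy":0,"dz":-0.03,"rx":0,"ry":0,"rz":0,"grip":1},{"dx":0,"dy":0,"dz":-0.04,"rx":0,"ry":0,"rz":0,"grip":1},{"dx":0,"dy":0,"dz":-0.04,"rx":0,"ry":0,"rz":0,"grip":1}]'
```

```text
clock: 7.18
eef_pos: [531.9, -40.8, 107.9]
tool_rot: [3.142, -0.001, -3.141]
force: [0.3, -0.1, -3.2]
width: 40.9
gripper_force: 62.4
```

```bash
python3 -m creep '[{"dx":0,"dy":0,"dz":-0.03,"rx":0,"ry":0,"rz":0,"grip":1},{"dx":0,"dy":0,"dz":-0.06,"rx":0,"ry":0,"rz":0,"grip":1},{"dx":0,"dy":0,"dz":-0.08,"rx":0,"ry":0,"rz":0,"grip":1},{"dx":0,"dy":0,"dz":-0.09,"rx":0,"ry":0,"rz":0,"grip":1},{"dx":0,"dy":0,"dz":-0.09,"rx":0,"ry":0,"rz":0,"grip":1}]';python3 -m creep '[{"dx":0,"dy":0,"dz":-0.003,"rx":0,"ry":0,"rz":0,"grip":1},{"dx":0,"dy":0,"dz":-0.005,"rx":0,"ry":0,"rz":0,"grip":1},{"dx":0,"dy":0,"dz":-0.005,"rx":0,"ry":0,"rz":0,"grip":1},{"dx":0,"dy":0,"dz":-0.005,"rx":0,"ry":0,"rz":0,"grip":1},{"dx":0,"dy":0,"dz":-0.005,"rx":0,"ry":0,"rz":0,"grip":1}]'
```

```text
clock: 7.8
eef_pos: [532.1, -40.8, 71.9]
tool_rot: [3.142, -0.001, -3.141]
force: [-0.9, 0.2, -2.1]
width: 41.3
gripper_force: 62.4
clock: 8.43
eef_pos: [532.5, -40.9, 70.7]
tool_rot: [-3.142, 0.001, -3.141]
force: [-0.6, -0.3, 5.0]
width: 41.1
gripper_force: 63.1
```

```bash
python3 -m creep '[{"dx":0,"dy":0,"dz":0,"rx":0,"ry":0,"rz":0,"grip":-1},{"dx":0,"dy":0,"dz":0,"rx":0,"ry":0,"rz":0,"grip":-1},{"dx":0,"dy":0,"dz":0.02,"rx":0,"ry":0,"rz":0,"grip":-1},{"dx":0,"dy":0,"dz":0.15,"rx":0,"ry":0,"rz":0,"grip":-1},{"dx":0,"dy":0,"dz":0.27,"rx":0,"ry":0,"rz":0,"grip":-1}]';python3 -m creep '[{"dx":-0.07,"dy":-0.12,"dz":0,"rx":0,"ry":0,"rz":0,"grip":-1},{"dx":-0.13,"dy":-0.24,"dz":0,"rx":0,"ry":0,"rz":0,"grip":-1},{"dx":-0.2,"dy":-0.36,"dz":0,"rx":0,"ry":0,"rz":0,"grip":-1},{"dx":-0.26,"dy":-0.48,"dz":-0.06,"rx":0,"ry":0,"rz":0,"grip":-1},{"dx":-0.26,"dy":-0.48,"dz":-0.15,"rx":0,"ry":0,"rz":0,"grip":-1}]'
```

```text
clock: 9.05
eef_pos: [532.0, -40.8, 179.8]
tool_rot: [3.142, -0.0, -3.141]
force: [0.3, 0.5, 1.0]
width: 85.4
gripper_force: 0.0
clock: 9.68
eef_pos: [426.6, -238.4, 119.2]
tool_rot: [-3.137, 0.002, 3.133]
force: [0.5, 0.4, -0.1]
width: 85.6
gripper_force: 0.0
```

```bash
python3 -m creep '[{"dx":0,"dy":0,"dz":-0.13,"rx":0,"ry":0,"rz":0,"grip":-1},{"dx":0,"dy":0,"dz":-0.23,"rx":0,"ry":0,"rz":0,"grip":-1},{"dx":0,"dy":0,"dz":-0.28,"rx":0,"ry":0,"rz":0,"grip":-1},{"dx":0,"dy":0,"dz":-0.301,"rx":0,"ry":0,"rz":0,"grip":-1},{"dx":0,"dy":0,"dz":-0.301,"rx":0,"ry":0,"rz":0,"grip":-1}]';python3 -m creep '[{"dx":0,"dy":0,"dz":0,"rx":0,"ry":0,"rz":0,"grip":-0.6},{"dx":0,"dy":0,"dz":0,"rx":0,"ry":0,"rz":0,"grip":1},{"dx":0,"dy":0,"dz":0,"rx":0,"ry":0,"rz":0,"grip":1},{"dx":0,"dy":0,"dz":0,"rx":0,"ry":0,"rz":0,"grip":1},{"dx":0,"dy":0,"dz":0,"rx":0,"ry":0,"rz":0,"grip":1}]'
```

```text
clock: 10.3
eef_pos: [428.3, -233.0, -2.5]
tool_rot: [3.141, -0.0, -3.141]
force: [-0.2, 0.2, -0.1]
width: 85.3
gripper_force: 0.0
clock: 10.92
eef_pos: [428.4, -233.3, -0.9]
tool_rot: [-3.14, 0.0, -3.141]
force: [-2.1, 0.6, 8.6]
width: 64.1
gripper_force: 63.4
```

```bash
python3 -m creep '[{"dx":0,"dy":0,"dz":0.05,"rx":0,"ry":0,"rz":0,"grip":1},{"dx":0,"dy":0,"dz":0.18,"rx":0,"ry":0,"rz":0,"grip":1},{"dx":0.02,"dy":0.04,"dz":0.31,"rx":0,"ry":0,"rz":0,"grip":1},{"dx":0.05,"dy":0.1,"dz":0.4,"rx":0,"ry":0,"rz":0,"grip":1},{"dx":0.11,"dy":0.21,"dz":0.4,"rx":0,"ry":0,"rz":0,"grip":1}]';python3 -m creep '[{"dx":0.07,"dy":0.12,"dz":0,"rx":0,"ry":0,"rz":0,"grip":1},{"dx":0.12,"dy":0.22,"dz":0,"rx":0,"ry":0,"rz":0,"grip":1},{"dx":0.147,"dy":0.27,"dz":0,"rx":0,"ry":0,"rz":0,"grip":1},{"dx":0.147,"dy":0.27,"dz":0,"rx":0,"ry":0,"rz":0,"grip":1},{"dx":0.147,"dy":0.27,"dz":0,"rx":0,"ry":0,"rz":0,"grip":1}]';python3 - <<'E'
from h import *
s=save("side","s3");st=ctrl.read_state();print(st["eef_pos"],st["tool_rot"],st["width"])
cv2.imwrite("pics/c4.png",cv2.resize(s[140:260,230:350],None,fx=5,fy=5)[:,:,::-1])
print([ (r,s[r,265:320].sum(1)//3) for r in (180,182,184,186,188)])
E
```

```text
clock: 11.55
eef_pos: [473.6, -150.3, 161.0]
tool_rot: [-3.139, 0.005, 3.137]
force: [1.2, -0.1, -2.9]
width: 63.6
gripper_force: 67.7
clock: 12.18
eef_pos: [530.0, -42.1, 157.8]
tool_rot: [-3.141, -0.002, 3.141]
force: [0.4, -0.9, -2.7]
width: 63.9
gripper_force: 67.7
[530.01375742 -42.43856634 157.79223219] [-3.14059443e+00 -1.39664157e-03  3.14031331e+00] 63.7914696705493
[(180, array([125, 127, 127, 123, 127, 126, 126, 126, 127, 125, 124, 116, 121,
       121,  84,  57,  52,  55, 111, 106,  60,  31,  27,  32,  29,  26,
        19,  24,  61,  94,  82,  93,  98,  95, 109, 125, 115,  73,  53,
        56,  70, 116, 121, 126, 125, 122, 121, 120, 120, 124, 123, 126,
       125, 125, 123], dtype=uint64)), (182, array([126, 125, 127, 126, 126, 125, 124, 126, 124, 123, 121, 121, 124,
       121,  78,  56,  53,  57, 103, 104,  73,  36,  20,  26,  29,  30,
        26,  29,  74,  93,  81,  94,  97, 101, 121, 123, 105,  70,  53,
        52,  74, 114, 121, 123, 126, 124, 122, 122, 120, 125, 127, 124,
       124, 122, 124], dtype=uint64)), (184, array([128, 128, 125, 126, 130, 125, 125, 125, 12
[... 243 characters left out ...]
   123, 120, 121], dtype=uint64)), (186, array([220, 218, 218, 217, 221, 195, 183, 181, 157, 152, 152, 140, 102,
        90,  95, 113, 122, 125, 113,  97,  69,  37,  22,  26,  27,  29,
        25,  32,  77,  96,  71,  66,  64,  72,  78,  96, 119, 124, 117,
       104,  92,  86,  85, 100, 112, 137, 141, 124, 132, 126, 127, 121,
       121, 119, 120], dtype=uint64)), (188, array([217, 215, 215, 216, 215, 218, 220, 219, 220, 221, 222, 207, 131,
        93,  94,  93, 102, 104, 105, 103,  73,  37,  27,  30,  29,  29,
        22,  31,  75,  97,  86, 114, 120, 121, 110, 103, 100,  97,  95,
        93,  89,  83,  95, 131, 138, 124, 128, 110, 104, 110, 112, 117,
       157, 148, 126], dtype=uint64))]
```

View pics/c4.png

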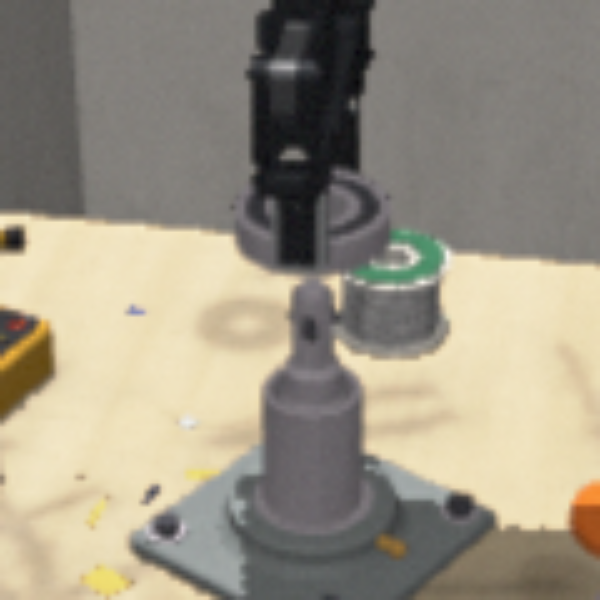

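The side view shows the tube seated and the bearing centred (292.3) over the spindle (292.2).

```bash
python3 -m creep '[{"dx":0,"dy":0.003,"dz":-0.03,"rx":0,"ry":0,"rz":0,"grip":1},{"dx":0,"dy":0.003,"dz":-0.06,"rx":0,"ry":0,"rz":0,"grip":1},{"dx":0,"dy":0.003,"dz":-0.09,"rx":0,"ry":0,"rz":0,"grip":1},{"dx":0,"dy":0.003,"dz":-0.12,"rx":0,"ry":0,"rz":0,"grip":1},{"dx":0,"dy":0.003,"dz":-0.13,"rx":0,"ry":0,"rz":0,"grip":1}]'; python3 -m creep '[{"dx":0,"dy":0,"dz":-0.01,"rx":0,"ry":0,"rz":0,"grip":1},{"dx":0,"dy":0,"dz":-0.02,"rx":0,"ry":0,"rz":0,"grip":1},{"dx":0,"dy":0,"dz":-0.03,"rx":0,"ry":0,"rz":0,"grip":1},{"dx":0,"dy":0,"dz":-0.03,"rx":0,"ry":0,"rz":0,"grip":1},{"dx":0,"dy":0,"dz":-0.03,"rx":0,"ry":0,"rz":0,"grip":1}]'
```

```text
clock: 12.85
eef_pos: [530.4, -39.6, 104.7]
tool_rot: [3.141, -0.002, -3.141]
force: [-1.2, -0.7, -2.9]
width: 63.8
gripper_force: 67.7
clock: 13.48
eef_pos: [531.0, -40.1, 93.9]
tool_rot: [-3.141, -0.0, -3.141]
force: [-0.6, -1.5, -1.6]
width: 63.6
gripper_force: 67.7
```

```bash
python3 -m creep '[{"dx":0,"dy":-0.001,"dz":-0.01,"rx":0,"ry":0,"rz":0,"grip":1},{"dx":0,"dy":-0.001,"dz":-0.02,"rx":0,"ry":0,"rz":0,"grip":1},{"dx":0,"dy":-0.001,"dz":-0.025,"rx":0,"ry":0,"rz":0,"grip":1},{"dx":0,"dy":-0.001,"dz":-0.028,"rx":0,"ry":0,"rz":0,"grip":1},{"dx":0,"dy":-0.001,"dz":-0.028,"rx":0,"ry":0,"rz":0,"grip":1}]'
```

```text
clock: 14.1
eef_pos: [530.8, -40.3, 83.3]
tool_rot: [-3.141, -0.0, -3.141]
force: [-2.6, -2.8, 5.0]
width: 63.8
gripper_force: 68.5
```

```bash
python3 -m creep '[{"dx":0,"dy":0,"dz":0,"rx":0,"ry":0,"rz":0,"grip":-1},{"dx":0,"dy":0,"dz":0,"rx":0,"ry":0,"rz":0,"grip":-1},{"dx":0,"dy":0,"dz":0.02,"rx":0,"ry":0,"rz":0,"grip":-1},{"dx":0,"dy":0,"dz":0.14,"rx":0,"ry":0,"rz":0,"grip":-1},{"dx":0.02,"dy":0.05,"dz":0.25,"rx":0,"ry":0,"rz":0,"grip":-1}]';python3 -m creep '[{"dx":0.03,"dy":0.15,"dz":0,"rx":0,"ry":0,"rz":0,"grip":-1},{"dx":0.06,"dy":0.3,"dz":0,"rx":0,"ry":0,"rz":0,"grip":-1},{"dx":0.08,"dy":0.45,"dz":0,"rx":0,"ry":0,"rz":0,"grip":-1},{"dx":0.096,"dy":0.575,"dz":-0.03,"rx":0,"ry":0,"rz":0,"grip":-1},{"dx":0.096,"dy":0.575,"dz":-0.15,"rx":0,"ry":0,"rz":0,"grip":-1}]'
```

```text
clock: 14.72
eef_pos: [538.6, -21.4, 184.1]
tool_rot: [-3.141, -0.001, 3.139]
force: [0.7, -0.2, 0.2]
width: 85.3
gripper_force: 0.0
clock: 15.35
eef_pos: [579.4, 218.6, 125.4]
tool_rot: [3.133, 0.008, -3.133]
force: [1.3, -0.7, -0.7]
width: 84.9
gripper_force: 0.0
```

Run:
```python
from h import *
s=save("side","s4");t=save("top","t4");st=ctrl.read_state();print(st["eef_pos"],st["tool_rot"],st["width"])
cv2.imwrite("pics/c5.png",np.hstack([cv2.resize(s[140:260,230:350],(400,400)),cv2.resize(s[260:360,190:290],(400,400))])[:,:,::-1])
```

```text
[573.70405987 209.6912571  118.81055544] [-3.13828743 -0.00850974 -3.1385361 ] 85.76910525779611
```

View pics/c5.png

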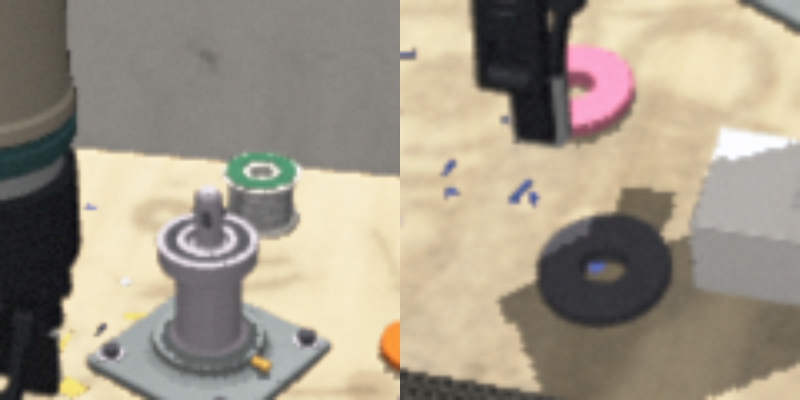

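The bearing sits level on the tube, and the collar lies clear under the gripper, beside the carton.

```bash
python3 -m creep '[{"dx":0,"dy":0,"dz":-0.1,"rx":0,"ry":0,"rz":0,"grip":-1},{"dx":0,"dy":0,"dz":-0.2,"rx":0,"ry":0,"rz":0,"grip":-1},{"dx":0,"dy":0,"dz":-0.26,"rx":0,"ry":0,"rz":0,"grip":-1},{"dx":0,"dy":0,"dz":-0.29,"rx":0,"ry":0,"rz":0,"grip":-1},{"dx":0,"dy":0,"dz":-0.29,"rx":0,"ry":0,"rz":0,"grip":-1}]'
```

```text
clock: 16.08
eef_pos: [577.9, 209.5, 7.3]
tool_rot: [-3.141, 0.0, 3.141]
force: [0.4, -0.2, 0.0]
width: 85.5
gripper_force: 0.0
```

```bash
python3 -m creep '[{"dx":0,"dy":0,"dz":-0.01,"rx":0,"ry":0,"rz":0,"grip":-0.6},{"dx":0,"dy":0,"dz":-0.019,"rx":0,"ry":0,"rz":0,"grip":-0.6},{"dx":0,"dy":0,"dz":-0.019,"rx":0,"ry":0,"rz":0,"grip":1},{"dx":0,"dy":0,"dz":-0.019,"rx":0,"ry":0,"rz":0,"grip":1},{"dx":0,"dy":0,"dz":-0.019,"rx":0,"ry":0,"rz":0,"grip":1}]'; python3 -m creep '[{"dx":0,"dy":0,"dz":0,"rx":0,"ry":0,"rz":0,"grip":1},{"dx":0,"dy":0,"dz":0.03,"rx":0,"ry":0,"rz":0,"grip":1},{"dx":0,"dy":0,"dz":0.16,"rx":0,"ry":0,"rz":0,"grip":1},{"dx":0,"dy":0,"dz":0.3,"rx":0,"ry":0,"rz":0,"grip":1},{"dx":-0.02,"dy":-0.1,"dz":0.4,"rx":0,"ry":0,"rz":0,"grip":1}]'
```

```text
clock: 16.7
eef_pos: [577.7, 210.1, 0.2]
tool_rot: [3.141, 0.001, -3.141]
force: [-2.1, -0.5, 6.8]
width: 57.1
gripper_force: 62.3
clock: 17.32
eef_pos: [570.4, 174.3, 162.5]
tool_rot: [3.137, 0.004, -3.135]
force: [1.0, -1.2, -0.8]
width: 57.0
gripper_force: 64.8
```

```bash
python3 -m creep '[{"dx":-0.02,"dy":-0.15,"dz":0,"rx":0,"ry":0,"rz":0,"grip":1},{"dx":-0.05,"dy":-0.3,"dz":0,"rx":0,"ry":0,"rz":0,"grip":1},{"dx":-0.08,"dy":-0.44,"dz":0,"rx":0,"ry":0,"rz":0,"grip":1},{"dx":-0.0975,"dy":-0.525,"dz":0,"rx":0,"ry":0,"rz":0,"grip":1},{"dx":-0.0975,"dy":-0.525,"dz":0,"rx":0,"ry":0,"rz":0,"grip":1}]';python3 -m creep '[{"dx":0,"dy":0,"dz":0,"rx":0,"ry":0,"rz":0,"grip":1},{"dx":0,"dy":0,"dz":0,"rx":0,"ry":0,"rz":0,"grip":1},{"dx":0,"dy":0,"dz":0,"rx":0,"ry":0,"rz":0,"grip":1},{"dx":0,"dy":0,"dz":0,"rx":0,"ry":0,"rz":0,"grip":1},{"dx":0,"dy":0,"dz":0,"rx":0,"ry":0,"rz":0,"grip":1}]';python3 - <<'E'
from h import *
s=save("side","s5");st=ctrl.read_state();print(st["eef_pos"],st["tool_rot"],st["width"])
cv2.imwrite("pics/c6.png",cv2.resize(s[140:260,230:350],None,fx=5,fy=5)[:,:,::-1])
for r in (184,186,188):print(r,s[r,270:315].sum(1)//3)
E
```

```text
clock: 17.95
eef_pos: [529.4, -44.2, 159.5]
tool_rot: [-3.139, -0.001, 3.136]
force: [-1.2, -0.3, -1.5]
width: 56.8
gripper_force: 64.8
clock: 18.58
eef_pos: [530.4, -39.8, 159.1]
tool_rot: [3.142, -0.0, -3.14]
force: [0.1, -0.4, -1.3]
width: 56.9
gripper_force: 64.8
[530.43994891 -39.84039322 159.07276967] [ 3.14156013e+00 -1.09167313e-04 -3.14068870e+00] 56.541759389949746
184 [124 124 124 124 122 124 121  65  47  50  51  55  49  56  92  73  39  26
  27  27  25  22  33  92  99  67  50  50  52  49  50  52  53  52  49  44
  45 115 124 126 125 123 123 122 126]
186 [195 185 181 156 150 152 150  94  51  44  51  51  50  60  90  71  39  24
  23  28  22  21  35  89 101  67  52  49  48  54  48  49  53  49  43  43
  66 108 114 114 137 142 125 130 126]
188 [217 218 218 218 221 221 224 222 173  92  50  36  47  53  82  70  38  19
  29  35  27  23  34  92  98  65  53  52  51  51  49  47  38  38  66 132
 151 143 143 138 124 128 110 107 108]
```

View pics/c6.png

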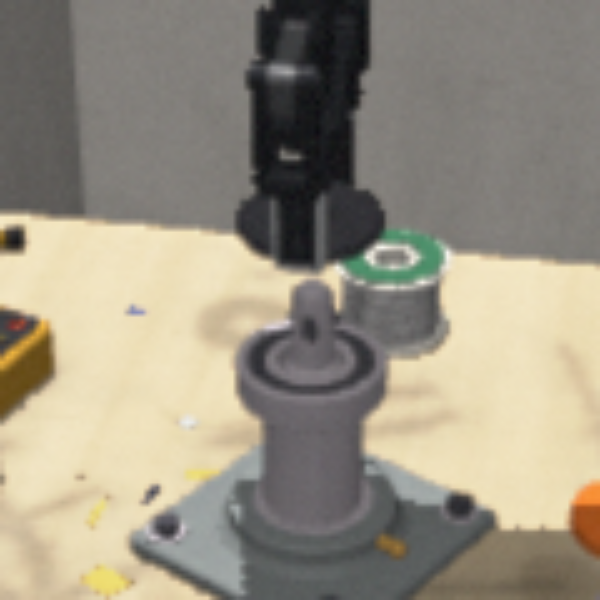

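The side view has the collar centred at column 291.8 against 292.0 for the nose.

```bash
python3 -m creep '[{"dx":-0.001,"dy":-0.0025,"dz":-0.03,"rx":0,"ry":0,"rz":0,"grip":1},{"dx":-0.001,"dy":-0.0025,"dz":-0.05,"rx":0,"ry":0,"rz":0,"grip":1},{"dx":-0.001,"dy":-0.0025,"dz":-0.065,"rx":0,"ry":0,"rz":0,"grip":1},{"dx":-0.001,"dy":-0.0025,"dz":-0.08,"rx":0,"ry":0,"rz":0,"grip":1},{"dx":-0.001,"dy":-0.0025,"dz":-0.08,"rx":0,"ry":0,"rz":0,"grip":1}]'; python3 -m creep '[{"dx":0,"dy":0,"dz":-0.003,"rx":0,"ry":0,"rz":0,"grip":1},{"dx":0,"dy":0,"dz":-0.006,"rx":0,"ry":0,"rz":0,"grip":1},{"dx":0,"dy":0,"dz":-0.008,"rx":0,"ry":0,"rz":0,"grip":1},{"dx":0,"dy":0,"dz":-0.008,"rx":0,"ry":0,"rz":0,"grip":1},{"dx":0,"dy":0,"dz":-0.008,"rx":0,"ry":0,"rz":0,"grip":1}]'
```

```text
clock: 19.25
eef_pos: [529.7, -41.0, 126.6]
tool_rot: [3.141, -0.001, -3.141]
force: [0.7, -0.4, -1.4]
width: 57.2
gripper_force: 64.7
clock: 19.88
eef_pos: [530.1, -41.0, 124.0]
tool_rot: [-3.142, 0.0, -3.141]
force: [-0.0, -0.6, -1.3]
width: 56.8
gripper_force: 64.8
```

```bash
python3 -m creep '[{"dx":0,"dy":0,"dz":-0.002,"rx":0,"ry":0,"rz":0,"grip":1},{"dx":0,"dy":0,"dz":-0.004,"rx":0,"ry":0,"rz":0,"grip":1},{"dx":0,"dy":0,"dz":-0.004,"rx":0,"ry":0,"rz":0,"grip":1},{"dx":0,"dy":0,"dz":-0.004,"rx":0,"ry":0,"rz":0,"grip":1},{"dx":0,"dy":0,"dz":-0.004,"rx":0,"ry":0,"rz":0,"grip":1}]'
```

```text
clock: 20.5
eef_pos: [529.9, -41.1, 122.3]
tool_rot: [-3.142, -0.0, -3.141]
force: [0.2, -0.1, -1.3]
width: 56.9
gripper_force: 64.8
```

```bash
python3 -m creep '[{"dx":0,"dy":0,"dz":0,"rx":0,"ry":0,"rz":0,"grip":-0.5},{"dx":0,"dy":0,"dz":0,"rx":0,"ry":0,"rz":0,"grip":-1},{"dx":0,"dy":0,"dz":0,"rx":0,"ry":0,"rz":0,"grip":-1},{"dx":0,"dy":0,"dz":0.03,"rx":0,"ry":0,"rz":0,"grip":-1},{"dx":0,"dy":0,"dz":0.15,"rx":0,"ry":0,"rz":0,"grip":-1}]';python3 -m creep '[{"dx":-0.06,"dy":0.12,"dz":0.03,"rx":0,"ry":0,"rz":0,"grip":-1},{"dx":-0.13,"dy":0.25,"dz":0.03,"rx":0,"ry":0,"rz":0,"grip":-1},{"dx":-0.2,"dy":0.39,"dz":0.03,"rx":0,"ry":0,"rz":0,"grip":-1},{"dx":-0.26,"dy":0.52,"dz":0.03,"rx":0,"ry":0,"rz":0,"grip":-1},{"dx":-0.3,"dy":0.602,"dz":0,"rx":0,"ry":0,"rz":0,"grip":-1}]';python3 - <<'E'
from h import *
s=save("side","s6");t=save("top","t6");st=ctrl.read_state();print(st["eef_pos"],st["tool_rot"],st["width"])
a=cv2.resize(s[140:240,240:340],(400,400));b=cv2.resize(s[220:360,270:410],(400,400))
cv2.imwrite("pics/c7.png",np.hstack([a,b])[:,:,::-1])
E
```

```text
clock: 21.12
eef_pos: [528.3, -41.0, 181.6]
tool_rot: [3.141, -0.005, -3.141]
force: [0.4, 0.1, 0.4]
width: 85.3
gripper_force: 0.0
clock: 21.75
eef_pos: [409.5, 203.0, 183.9]
tool_rot: [3.139, 0.003, -3.138]
force: [0.5, -0.1, -0.6]
width: 85.5
gripper_force: 0.0
[407.66455381 204.01703626 182.65373209] [ 3.13949444e+00 -7.10468145e-04 -3.13303319e+00] 85.51575549189339
```

View pics/c7.png

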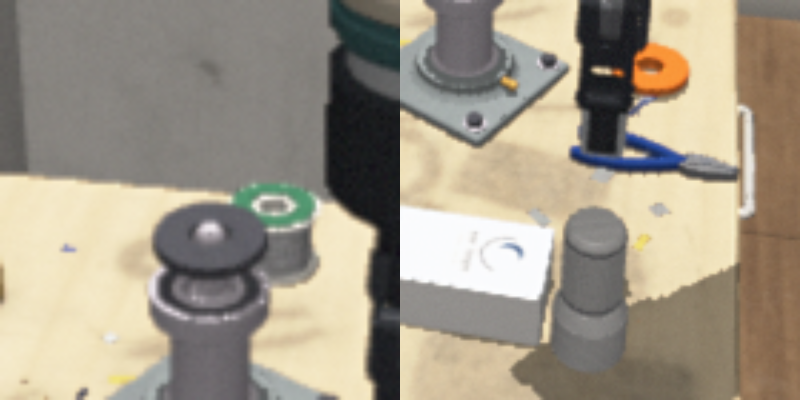

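The collar rests level on the dogs with the nose through it. The driver stands clear beside the carton.

```bash
python3 -m creep '[{"dx":0,"dy":0,"dz":-0.07,"rx":0,"ry":0,"rz":0,"grip":-1},{"dx":0,"dy":0,"dz":-0.17,"rx":0,"ry":0,"rz":0,"grip":-1},{"dx":0,"dy":0,"dz":-0.27,"rx":0,"ry":0,"rz":0,"grip":-1},{"dx":0,"dy":0,"dz":-0.335,"rx":0,"ry":0,"rz":0,"grip":-1},{"dx":0,"dy":0,"dz":-0.335,"rx":0,"ry":0,"rz":0,"grip":-1}]';python3 -m creep '[{"dx":0,"dy":0,"dz":0,"rx":0,"ry":0,"rz":0,"grip":-0.3},{"dx":0,"dy":0,"dz":0,"rx":0,"ry":0,"rz":0,"grip":0},{"dx":0,"dy":0,"dz":0,"rx":0,"ry":0,"rz":0,"grip":1},{"dx":0,"dy":0,"dz":0,"rx":0,"ry":0,"rz":0,"grip":1},{"dx":0,"dy":0,"dz":0,"rx":0,"ry":0,"rz":0,"grip":1}]'
```

```text
clock: 22.48
eef_pos: [409.6, 198.7, 47.5]
tool_rot: [-3.139, -0.002, -3.142]
force: [0.0, 0.5, 0.1]
width: 85.8
gripper_force: 0.0
clock: 23.1
eef_pos: [410.8, 200.1, 49.5]
tool_rot: [3.141, 0.002, -3.141]
force: [-1.1, -0.5, 6.8]
width: 34.8
gripper_force: 59.2
```

```bash
python3 -m creep '[{"dx":0,"dy":0,"dz":0.04,"rx":0,"ry":0,"rz":0,"grip":1},{"dx":0,"dy":0,"dz":0.15,"rx":0,"ry":0,"rz":0,"grip":1},{"dx":0,"dy":0,"dz":0.28,"rx":0,"ry":0,"rz":0,"grip":1},{"dx":0.02,"dy":-0.04,"dz":0.39,"rx":0,"ry":0,"rz":0,"grip":1},{"dx":0.08,"dy":-0.15,"dz":0.4,"rx":0,"ry":0,"rz":0,"grip":1}]';python3 -m creep '[{"dx":0.06,"dy":-0.12,"dz":0,"rx":0,"ry":0,"rz":0,"grip":1},{"dx":0.12,"dy":-0.24,"dz":0,"rx":0,"ry":0,"rz":0,"grip":1},{"dx":0.17,"dy":-0.35,"dz":0,"rx":0,"ry":0,"rz":0,"grip":1},{"dx":0.21,"dy":-0.43,"dz":0,"rx":0,"ry":0,"rz":0,"grip":1},{"dx":0.222,"dy":-0.4525,"dz":0,"rx":0,"ry":0,"rz":0,"grip":1}]';python3 -m creep '[{"dx":0,"dy":0,"dz":0,"rx":0,"ry":0,"rz":0,"grip":1},{"dx":0,"dy":0,"dz":0,"rx":0,"ry":0,"rz":0,"grip":1},{"dx":0,"dy":0,"dz":0,"rx":0,"ry":0,"rz":0,"grip":1},{"dx":0,"dy":0,"dz":0,"rx":0,"ry":0,"rz":0,"grip":1},{"dx":0,"dy":0,"dz":0,"rx":0,"ry":0,"rz":0,"grip":1}]';python3 - <<'E'
from h import *
s=save("side","s7");st=ctrl.read_state();print(st["eef_pos"],st["tool_rot"],st["width"])
cv2.imwrite("pics/c8.png",cv2.resize(s[110:230,230:350],None,fx=5,fy=5)[:,:,::-1])
E
```

```text
clock: 23.72
eef_pos: [443.5, 142.3, 212.0]
tool_rot: [3.138, 0.007, -3.135]
force: [1.9, -1.0, -3.5]
width: 34.9
gripper_force: 60.7
clock: 24.35
eef_pos: [530.9, -44.4, 208.2]
tool_rot: [-3.14, -0.0, 3.138]
force: [-0.2, 0.2, -2.6]
width: 34.4
gripper_force: 60.6
clock: 24.98
eef_pos: [530.8, -40.9, 208.4]
tool_rot: [3.142, -0.0, -3.14]
force: [0.5, -0.4, -3.9]
width: 34.9
gripper_force: 60.6
[530.78978403 -41.00491862 208.36010847] [ 3.14157844e+00  1.13888275e-05 -3.14065565e+00] 34.704510784321684
```

View pics/c8.png

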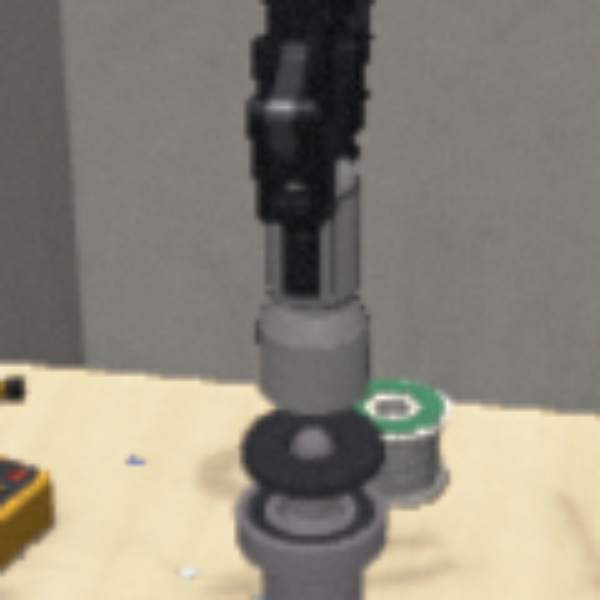

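The driver is centred at crop column 314 against about 312.3 for the nose and collar, so it needs a 0.7 mm shift toward +x.

```bash
python3 -m creep '[{"dx":0.002,"dy":0,"dz":-0.015,"rx":0,"ry":0,"rz":0,"grip":1},{"dx":0.002,"dy":0,"dz":-0.03,"rx":0,"ry":0,"rz":0,"grip":1},{"dx":0.002,"dy":0,"dz":-0.045,"rx":0,"ry":0,"rz":0,"grip":1},{"dx":0.002,"dy":0,"dz":-0.055,"rx":0,"ry":0,"rz":0,"grip":1},{"dx":0.002,"dy":0,"dz":-0.055,"rx":0,"ry":0,"rz":0,"grip":1}]'; python3 -m creep '[{"dx":0,"dy":0,"dz":-0.004,"rx":0,"ry":0,"rz":0,"grip":1},{"dx":0,"dy":0,"dz":-0.008,"rx":0,"ry":0,"rz":0,"grip":1},{"dx":0,"dy":0,"dz":-0.012,"rx":0,"ry":0,"rz":0,"grip":1},{"dx":0,"dy":0,"dz":-0.015,"rx":0,"ry":0,"rz":0,"grip":1},{"dx":0,"dy":0,"dz":-0.015,"rx":0,"ry":0,"rz":0,"grip":1}]'
```

```text
clock: 25.65
eef_pos: [531.3, -41.2, 185.9]
tool_rot: [3.141, -0.001, -3.141]
force: [0.9, -0.7, -2.8]
width: 34.9
gripper_force: 60.6
clock: 26.28
eef_pos: [532.3, -41.4, 181.1]
tool_rot: [-3.141, 0.002, -3.141]
force: [-0.1, -1.2, 4.4]
width: 34.9
gripper_force: 61.4
```

```bash
python3 -m creep '[{"dx":-0.001,"dy":0,"dz":-0.005,"rx":0,"ry":0,"rz":0,"grip":1},{"dx":-0.001,"dy":0,"dz":-0.01,"rx":0,"ry":0,"rz":0,"grip":1},{"dx":-0.001,"dy":0,"dz":-0.015,"rx":0,"ry":0,"rz":0,"grip":1},{"dx":-0.001,"dy":0,"dz":-0.02,"rx":0,"ry":0,"rz":0,"grip":1},{"dx":-0.001,"dy":0,"dz":-0.02,"rx":0,"ry":0,"rz":0,"grip":1}]'; python3 -m creep '[{"dx":0,"dy":0,"dz":-0.006,"rx":0,"ry":0,"rz":0,"grip":1},{"dx":0,"dy":0,"dz":-0.012,"rx":0,"ry":0,"rz":0,"grip":1},{"dx":0,"dy":0,"dz":-0.018,"rx":0,"ry":0,"rz":0,"grip":1},{"dx":0,"dy":0,"dz":-0.022,"rx":0,"ry":0,"rz":0,"grip":1},{"dx":0,"dy":0,"dz":-0.022,"rx":0,"ry":0,"rz":0,"grip":1}]'
```

```text
clock: 26.9
eef_pos: [530.2, -41.1, 171.3]
tool_rot: [3.141, -0.003, -3.141]
force: [-0.0, -0.7, -3.4]
width: 34.7
gripper_force: 60.6
clock: 27.52
eef_pos: [530.9, -41.1, 163.0]
tool_rot: [3.141, -0.001, -3.141]
force: [-0.2, -0.4, -3.0]
width: 34.7
gripper_force: 60.7
```

Past the dogs. I'll press on until it touches the bearing.

```bash
python3 -m creep '[{"dx":0,"dy":0,"dz":-0.003,"rx":0,"ry":0,"rz":0,"grip":1},{"dx":0,"dy":0,"dz":-0.006,"rx":0,"ry":0,"rz":0,"grip":1},{"dx":0,"dy":0,"dz":-0.009,"rx":0,"ry":0,"rz":0,"grip":1},{"dx":0,"dy":0,"dz":-0.01,"rx":0,"ry":0,"rz":0,"grip":1},{"dx":0,"dy":0,"dz":-0.01,"rx":0,"ry":0,"rz":0,"grip":1}]'
```

```text
clock: 28.15
eef_pos: [531.9, -41.1, 162.3]
tool_rot: [-3.141, 0.002, -3.141]
force: [-6.0, 1.1, 20.2]
width: 34.2
gripper_force: 63.2
```

```bash
python3 -m creep '[{"dx":-0.002,"dy":0,"dz":0.01,"rx":0,"ry":0,"rz":0,"grip":1},{"dx":-0.002,"dy":0,"dz":0.05,"rx":0,"ry":0,"rz":0,"grip":1},{"dx":-0.002,"dy":0,"dz":0.1,"rx":0,"ry":0,"rz":0,"grip":1},{"dx":-0.002,"dy":0,"dz":0.13,"rx":0,"ry":0,"rz":0,"grip":1},{"dx":-0.04,"dy":0.08,"dz":0.13,"rx":0,"ry":0,"rz":0,"grip":1}]';python3 -m creep '[{"dx":-0.06,"dy":0.12,"dz":0,"rx":0,"ry":0,"rz":0,"grip":1},{"dx":-0.12,"dy":0.24,"dz":0,"rx":0,"ry":0,"rz":0,"grip":1},{"dx":-0.18,"dy":0.36,"dz":0,"rx":0,"ry":0,"rz":0,"grip":1},{"dx":-0.23,"dy":0.47,"dz":0,"rx":0,"ry":0,"rz":0,"grip":1},{"dx":-0.263,"dy":0.525,"dz":0,"rx":0,"ry":0,"rz":0,"grip":1}]';python3 -m creep '[{"dx":0,"dy":0,"dz":-0.03,"rx":0,"ry":0,"rz":0,"grip":1},{"dx":0,"dy":0,"dz":-0.09,"rx":0,"ry":0,"rz":0,"grip":1},{"dx":0,"dy":0,"dz":-0.16,"rx":0,"ry":0,"rz":0,"grip":1},{"dx":0,"dy":0,"dz":-0.23,"rx":0,"ry":0,"rz":0,"grip":1},{"dx":0,"dy":0,"dz":-0.23,"rx":0,"ry":0,"rz":0,"grip":1}]'
python3 - <<'E'
from h import *
s=save("side","s8");st=ctrl.read_state();print(st["eef_pos"],st["tool_rot"],st["width"])
a=cv2.resize(s[160:260,240:340],(400,400));b=cv2.resize(s[220:360,270:410],(400,400))
cv2.imwrite("pics/c9.png",np.hstack([a,b])[:,:,::-1])
E
```

```text
clock: 28.78
eef_pos: [517.0, -11.6, 212.6]
tool_rot: [-3.14, 0.004, 3.137]
force: [-0.1, 1.7, -3.5]
width: 34.6
gripper_force: 60.7
clock: 29.4
eef_pos: [408.8, 203.7, 212.0]
tool_rot: [3.14, 0.0, -3.137]
force: [0.1, -1.1, -2.3]
width: 34.7
gripper_force: 60.7
clock: 30.02
eef_pos: [409.1, 198.9, 117.8]
tool_rot: [-3.139, -0.004, 3.141]
force: [-0.6, 0.1, -1.6]
width: 34.7
gripper_force: 60.5
[409.90350475 199.74485859 118.98457821] [-3.14014091e+00 -1.80528110e-03  3.14116839e+00] 34.81650545997003
```

View pics/c9.png

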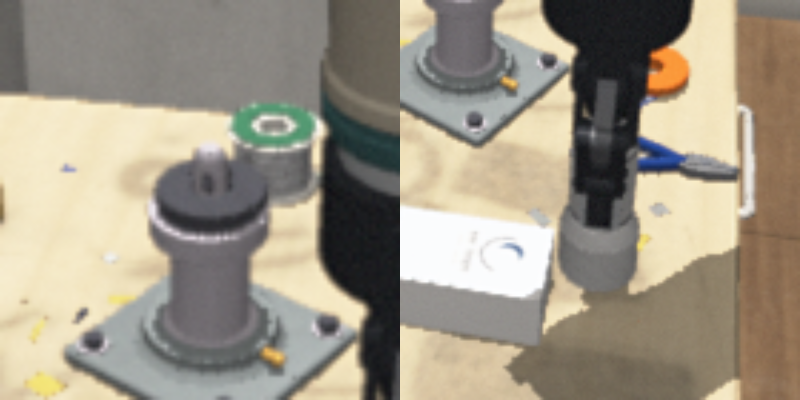

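The collar is home on the bearing, with the dogs showing above it, and the driver is back over its spot, clear of the carton.

```bash
python3 -m creep '[{"dx":-0.01,"dy":0,"dz":-0.07,"rx":0,"ry":0,"rz":0,"grip":1},{"dx":-0.01,"dy":0,"dz":-0.13,"rx":0,"ry":0,"rz":0,"grip":1},{"dx":-0.01,"dy":0,"dz":-0.158,"rx":0,"ry":0,"rz":0,"grip":1},{"dx":-0.01,"dy":0,"dz":-0.164,"rx":0,"ry":0,"rz":0,"grip":1},{"dx":-0.01,"dy":0,"dz":-0.164,"rx":0,"ry":0,"rz":0,"grip":1}]';python3 -m creep '[{"dx":0,"dy":0,"dz":-0.004,"rx":0,"ry":0,"rz":0,"grip":1},{"dx":0,"dy":0,"dz":-0.008,"rx":0,"ry":0,"rz":0,"grip":1},{"dx":0,"dy":0,"dz":-0.01,"rx":0,"ry":0,"rz":0,"grip":1},{"dx":0,"dy":0,"dz":-0.01,"rx":0,"ry":0,"rz":0,"grip":1},{"dx":0,"dy":0,"dz":-0.01,"rx":0,"ry":0,"rz":0,"grip":1}]'
```

```text
clock: 30.7
eef_pos: [406.7, 201.0, 54.6]
tool_rot: [3.141, 0.001, -3.141]
force: [-0.6, 0.1, -2.6]
width: 34.4
gripper_force: 60.6
clock: 31.32
eef_pos: [406.0, 200.8, 49.9]
tool_rot: [-3.142, -0.0, -3.141]
force: [0.6, 0.4, -2.5]
width: 34.6
gripper_force: 60.6
```

```bash
python3 -m creep '[{"dx":0,"dy":0,"dz":-0.002,"rx":0,"ry":0,"rz":0,"grip":1},{"dx":0,"dy":0,"dz":-0.003,"rx":0,"ry":0,"rz":0,"grip":1},{"dx":0,"dy":0,"dz":-0.003,"rx":0,"ry":0,"rz":0,"grip":1},{"dx":0,"dy":0,"dz":-0.003,"rx":0,"ry":0,"rz":0,"grip":1},{"dx":0,"dy":0,"dz":-0.003,"rx":0,"ry":0,"rz":0,"grip":1}]'; python3 -m creep '[{"dx":0,"dy":0,"dz":0,"rx":0,"ry":0,"rz":0,"grip":-0.3},{"dx":0,"dy":0,"dz":0,"rx":0,"ry":0,"rz":0,"grip":-1},{"dx":0,"dy":0,"dz":0,"rx":0,"ry":0,"rz":0,"grip":-1},{"dx":0,"dy":0,"dz":0,"rx":0,"ry":0,"rz":0,"grip":-1},{"dx":0,"dy":0,"dz":0.03,"rx":0,"ry":0,"rz":0,"grip":-1}]';python3 -m creep '[{"dx":0,"dy":0,"dz":0.1,"rx":0,"ry":0,"rz":0,"grip":-1},{"dx":0,"dy":0,"dz":0.22,"rx":0,"ry":0,"rz":0,"grip":-1},{"dx":0,"dy":0,"dz":0.34,"rx":0,"ry":0,"rz":0,"grip":-1},{"dx":0,"dy":0,"dz":0.4,"rx":0,"ry":0,"rz":0,"grip":-1},{"dx":0,"dy":0,"dz":0.4,"rx":0,"ry":0,"rz":0,"grip":-1}]'
python3 - <<'E'
from h import *
s=save("side","s9")
cv2.imwrite("pics/c10.png",cv2.resize(s[150:370,140:420],None,fx=2.7,fy=2.7)[:,:,::-1])
E
```

```text
clock: 31.95
eef_pos: [406.0, 200.8, 49.5]
tool_rot: [3.142, 0.001, -3.141]
force: [-1.2, -0.8, 8.2]
width: 34.9
gripper_force: 62.0
clock: 32.58
eef_pos: [405.5, 200.5, 60.6]
tool_rot: [-3.141, -0.002, -3.141]
force: [-0.3, 0.3, -0.3]
width: 85.5
gripper_force: 0.0
clock: 33.2
eef_pos: [407.1, 201.3, 223.1]
tool_rot: [3.14, 0.005, -3.141]
force: [0.6, -0.4, -1.1]
width: 85.4
gripper_force: 0.0
```

View pics/c10.png

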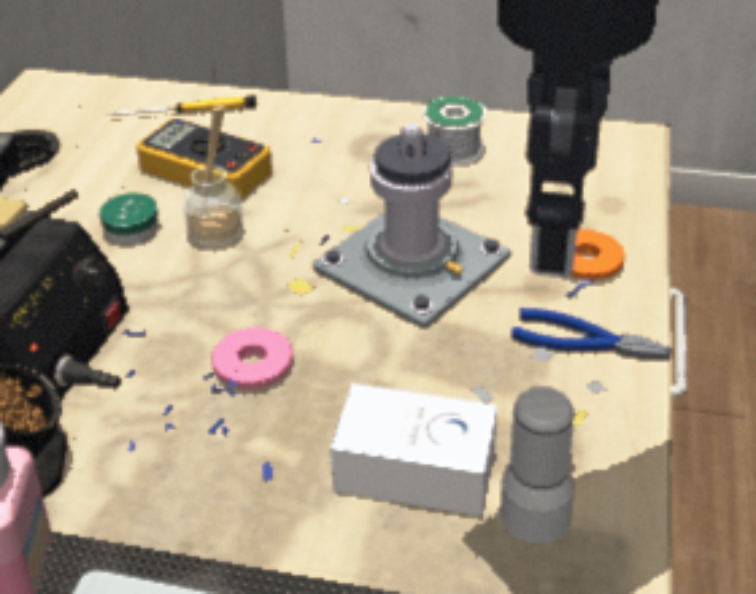

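The final view shows the spindle assembled, the driver upright and clear, the bystanders undisturbed and the gripper free.

```bash
python3 -c "from cell import ctrl;print(ctrl.finish_job())"
```

```text
the job is handed in; nothing more can be done
None
```

The job is handed in at about 33 s: tube and bearing are seated, the collar is pressed home under the dogs, the driver stands upright clear of the spindle, and the carton, spool, pliers and jar look undisturbed in the final picture.

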